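# Feed a soft soap bar through the drying box's spring flap

### The arm

A 6-joint arm with a two-finger parallel gripper is mounted at the origin on the work surface. World frame = base frame: x ahead of the robot, y to its left, z up, the work surface at z = 0. Lengths are in mm, angles in rad, forces in N, time in s.
With the tool pointing down it reaches from about 300 to 775 mm from the base axis. Payload 14.6 kg.
Tool frame: the origin (TCP) lies midway between the tips of the shut fingers; the grasp point (between the pads) lies 19 mm behind it (manip.grip_point_offset is the distance from the TCP to the grasp point, in mm); x points along the fingers, z is the direction in which the jaws open and shut, and the axes are right-handed (so a half turn about x gives the same grasp; the last joint's range is limited). The gripper opens to 94 mm and grips with 3 to 60 N. Pads are 16 mm wide; open, the fingers measure 119 mm over their backs; the gripper's body (75 mm by 177 mm) begins 78 mm behind the grasp point.
Start: joints at [-1.3, 0.3, 1.521, -0, 1.321, -0.067], TCP at [182.269, -518.91, 205.446] pointing down, gripper open.
Joint ranges: [-3.03, 3.03], [-0.79, 2.21], [0.23, 2.52], [-1.04, 4.18], [0, 3.07], [-2.55, 2.55]. Speed limits (rad/s): [2.22, 2.22, 2.57, 3.14, 3.14, 3.14].

### API

Orientations are given as [roll, pitch, yaw] about the fixed x, y, z axes, in that order (R = Rz(yaw) Ry(pitch) Rx(roll)).
In Python, from cell import manip, camera, calibration, order gives the robot as it stands.
- The arm moves only by the tool jog_arm, never from a script. Its arguments are lists of equal length, an entry for each row: "turn": the turn, a rotation vector about the tool's x, y, z in degrees, a list of three; "dp": the shift along the tool's x, y, z in cm, a list of three; "gripper": the closure, from 0 (fully open) to 1 (shut). In form: {"turn": [[ax, ay, az], ...], "dp": [[tx, ty, tz], ...], "gripper": [gripper, ...]}. A call has 1 to 8 rows; each row shifts and turns the pose as measured when the row begins, along the tool's axes as they then stand; what a row does not reach is not made up. A row lasts 1/8 s, in which the tool goes at most 62.5 mm and 10.7 degrees, less where a joint would pass 70% of its speed; a pose out of reach is approached as far as the arm can. A call is refused whole if a number of a shift passes 6.25 or a number of a turn 10.7, either way. A call with a gripper value outside its range is refused whole. The fingers move at their own pace and stop on an object; "grip_force" is the grip in N (left out, the last holds). Time passes only in rows, so rows that do not move let the fingers close. It gives the time, the measured TCP pose, the force and the opening at its end, in the units of the state.
- manip.read_state(): the state, without advancing time (a new reading comes with each control period).
- camera(name): name is "scene" or "top"; returns (picture, depth): 400x640x3 uint8, red, green, blue; 400x640 float32, mm along the optical axis (not along the pixel's ray), 0 where there is no reading.
- calibration(name): a dict with "K" (3x3 intrinsics, pixels), "world_from_camera" (4x4, takes a point from camera to world coordinates). Camera axes: x right, y down, z forward; pixel columns grow to the right and rows downward; lengths in mm; the calibration is good to about 2 mm. A picture is of the moment at which its call begins. calibration takes no time and is no camera call.
- order.sign_off(): hands the job in, once; it reports no verdict.
The state is a dict: "clock": time; "joints": joint angles; "qd": joint speeds; "effort": joint torques, N m; "eef_pos": TCP position; "eef_rot": TCP orientation; "wrist_force": force on the tool from outside, world axes, zero at the start; "moment": the same for the moment, N m; "finger_gap": finger opening in mm.
Only numpy, scipy, OpenCV 4.12 (cv2) and the standard library are available. Lean on these libraries where they do the work, as an engineer would, in place of code of your own. Each camera call takes 0.05 s, during which the arm holds its last target.

### The job

Put the soft rectangular soap bar into the drying box without picking it up: push the spring flap open with one finger and hold it open while you push the bar along the landing shelf and through the doorway with the other finger, until it lies flat on the box floor; then take the hand out so that the flap swings shut behind it. Do not lift the bar and do not let the flap press on it, and leave the round soap, the stamp and the other things where they stand.

Things in the scene. Friction and masses are not known exactly. Their poses are not given: they have to be found in the camera images.
- dryer: White drying box with a landing shelf, fixed. Origin: on the table under the middle of its doorway; x points through the doorway into the box, y to the left as one looks in. Landing shelf: x -160 to 0 mm, y -70 to 130, top 30 mm above the table, with two guide rails 10 mm high along it (y -68 to -60 and y -6 to 2) that make a lane 54 mm wide. At x 0 the shelf ends in a 20 mm step straight down to the padded box floor.
- doorway (a point): Middle of the doorway, on the edge of the step, 30 mm above the table; axes as the dryer. The box runs from here to x 228 mm: side walls 76 mm high above the table, inner faces y -60 and 60; open from above up to x 132, then under a clear cover 74 mm high. The flap's hinge post, 77 mm high, stands at y 62.
- flap (a joint): Self-closing aluminium flap in the doorway: upright panel 4 mm thick, 108 wide, from 34 to 72 mm above the table, nothing over it. Upright hinge at the left (dryer x 0, y 56 mm), free edge at y -53. Value in rad: 0 shut, up to 1.5 swung into the box. A damped spring (0.12 N m shut, 0.21 open) shuts it within a second; a finger 30 mm from the hinge feels about 4 N.
- flap_edge (a point): Middle of the flap's free edge, 109 mm from the hinge axis, 53 mm above the table.
- bar: The rectangular cream soap bar, 60 x 42 x 18 mm (its x, y, z), about 80 g, lying loose in the lane between the guide rails, its long side along the lane, its centre 60 to 100 mm before the doorway. Origin: centre of its underside.
- bar_center (a point): Centre of the rectangular bar, 9 mm above its underside; axes as the bar.
- puck: Bystander: round soap, 50 mm across, 22 mm high, on the left of the landing shelf. Origin: underside centre.
- stamp: Bystander: small wooden soap stamp, 35 mm square foot, 50 mm high, on the left of the landing shelf. Origin: underside centre.
- jug: Bystander: frosted jug, 110 mm across, 130 mm high, on the table at the left. Origin: underside centre.
- jar: Bystander: glass jar, 84 mm across, 115 mm high, with an orange spatula standing out to 175 mm, on the table at the left. Origin: underside centre.
- mould: Bystander: pink mould, 240 x 160 x 35 mm, on the table at the right. Origin: underside centre.
- bottle: Bystander: amber bottle, 44 mm across, 110 mm high, on the table at the far right. Origin: underside centre.
- whisk: Bystander: steel whisk, about 215 mm long, 32 mm thick, lying on the table at the near right. Origin: on the table under the front end of its handle.
Things that resemble listed ones, but are neither listed nor needed, are in the scene too. Leave any black or purple look-alike of the bar alone.

How it is judged:
By the outcome, as a careful person would: the job done as asked, in the order asked, and still so for the second after the job is handed in, with the robot touching nothing.
It also fails if it takes over 35 s, if anything falls off the work surface, if the arm or the gripper's body presses on something with over 40 N, if the wrist force passes 120 N, or if a joint passes its speed limit or range.

## Working session

There is one attempt and no reset: what is moved stays moved. The work goes in short steps, Python scripts to look and compute and a tool call to move; the robot and the scene stay as the last step left them, time stands still between calls to the robot, and variables do not carry over. Pictures are saved under pics/ and viewed, and the job is handed in when it is done.

Besides the shell and the picture viewer there is one more tool, called by a JSON object that holds its "method" and its "body", one argument or row to a line. jog_arm: Moves the arm, as the interface text tells. Its arguments: {"type":"object","properties":{"turn":{"type":"array","items":{"type":"array","items":{"type":"number"}}},"dp":{"type":"array","items":{"type":"array","items":{"type":"number"}}},"gripper":{"type":"array","items":{"type":"number"}},"grip_force":{"type":"number"}},"required":["turn","dp","gripper"]}

```bash
ls; mkdir -p pics
python3 - <<'E'
from cell import manip, camera, calibration, order
import cv2, numpy as np
print(manip.read_state())
for n in ["scene","top"]:
    p,d=camera(n); cv2.imwrite(f"pics/{n}0.png",p[:,:,::-1]); np.save(f"pics/{n}0_d.npy",d); np.save(f"pics/{n}0_p.npy",p)
    c=calibration(n); print(n,c)
E
```

```text
pics
{'clock': 0.0, 'joints': array([-1.29956800e+00,  3.00463717e-01,  1.52163583e+00, -2.71948386e-05,
        1.32069186e+00, -6.66254038e-02]), 'qd': array([-0.00235331, -0.00203937,  0.00097868,  0.00063187,  0.00016634,
       -0.00170239]), 'effort': array([ 6.62401508e-04, -5.31803763e+01, -3.52739775e+01,  7.08385091e-02,
        2.43275869e-02, -9.21829610e-05]), 'eef_pos': array([ 182.2055601 , -518.64093949,  204.86722366]), 'eef_rot': array([3.09693705, 1.56959728, 1.8640012 ]), 'wrist_force': array([ 0.36424045, -0.03399902,  0.82715114]), 'moment': array([-0.03092748, -0.02106839, -0.00527401]), 'finger_gap': 93.79771952889324}
scene {'K': array([[410.31078502,   0.        , 312.03138386],
       [  0.        , 410.31078502, 202.13680121],
       [  0.        ,   0.        ,   1.        ]]), 'world_from_camera': array([[-8.46988280e-01,  3.85837788e-01, -3.65704874e-01,
         9.12136121e+02],
       [ 5.31386699e-01,  6.34481049e-01, -5.61303817e-01,
         5.76086295e+02],
       [ 1.54605892e-02, -6.69748461e-01, -7.42427080e-01,
         8.01658984e+02],
       [ 0.00000000e+00,  0.00000000e+00,  0.00000000e+00,
         1.00000000e+00]])}
top {'K': array([[512.65644828,   0.        , 321.73120202],
       [  0.        , 512.65644828, 205.14279677],
       [  0.        ,   0.        ,   1.        ]]), 'world_from_camera': array([[-1.84289428e-02, -9.81948523e-01,  1.88248431e-01,
         2.71518183e+02],
       [-9.99805496e-01,  1.94217047e-02,  3.43033874e-03,
         2.30764713e+00],
       [-7.02452149e-03, -1.88148598e-01, -9.82115452e-01,
         1.41739907e+03],
       [ 0.00000000e+00,  0.00000000e+00,  0.00000000e+00,
         1.00000000e+00]])}
```

View pics/scene0.png

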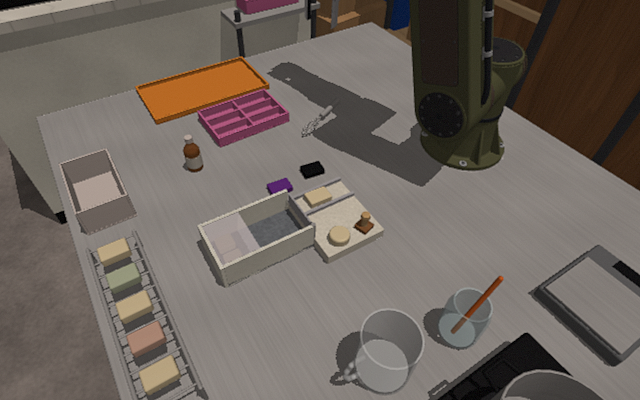

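View pics/top0.png

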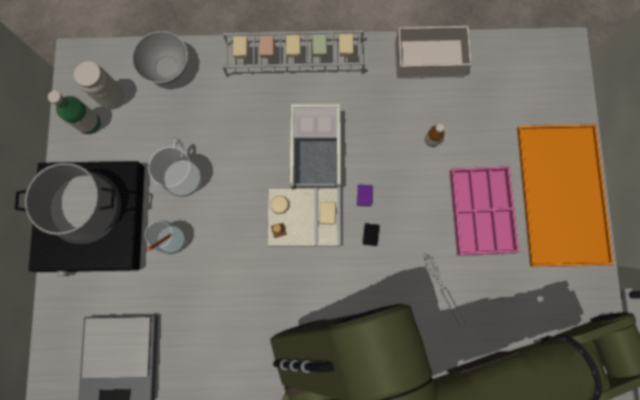

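The scene view shows the box at about (255,235), with the shelf at (335,220) and the bar at (317,197). In the top view the box is at (316,147), the shelf at (304,217), the bar at (327,213), the puck at (279,205) and the stamp at (278,230). I'll zoom in on both.

Run:
```python
import cv2
a=cv2.imread("pics/scene0.png")[165:295,185:395]; cv2.imwrite("pics/scene0z.png",cv2.resize(a,None,fx=3.8,fy=3.8,interpolation=cv2.INTER_CUBIC))
a=cv2.imread("pics/top0.png")[95:255,255:395]; cv2.imwrite("pics/top0z.png",cv2.resize(a,None,fx=3.7,fy=3.7,interpolation=cv2.INTER_CUBIC))
```

```text
(no output)
```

View pics/scene0z.png

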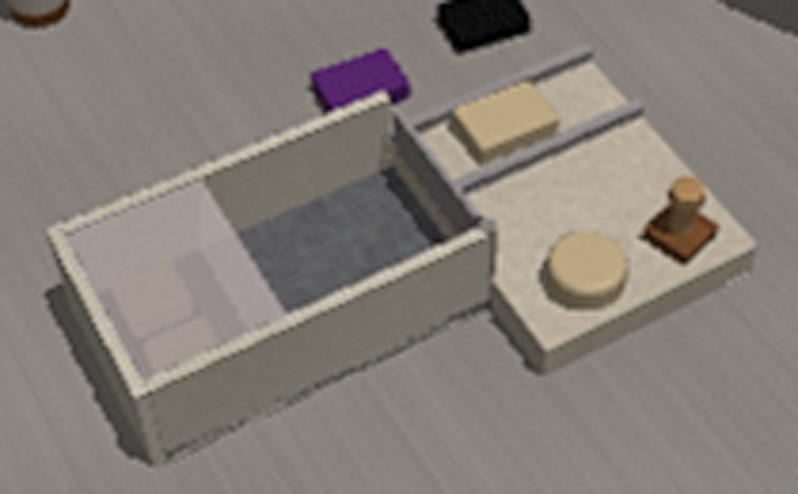

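View pics/top0z.png

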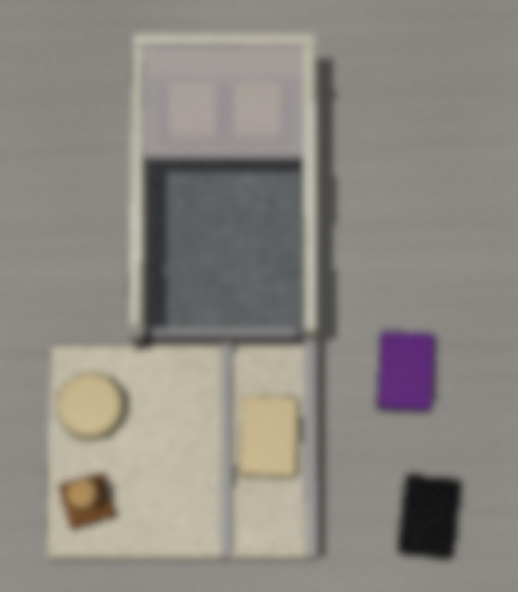

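```bash
cat > h.py <<'E'
import numpy as np, cv2
from cell import calibration
def pts(n,d):
    c=calibration(n);K=c["K"];T=c["world_from_camera"]
    v,u=np.mgrid[0:400,0:640]
    P=np.stack([(u-K[0,2])/K[0,0]*d,(v-K[1,2])/K[1,1]*d,d],-1)
    return P@T[:3,:3].T+T[:3,3]
def cast(n,uv,z):
    c=calibration(n);K=c["K"];T=c["world_from_camera"]
    uv=np.atleast_2d(uv).astype(float)
    r=np.c_[(uv[:,0]-K[0,2])/K[0,0],(uv[:,1]-K[1,2])/K[1,1],np.ones(len(uv))]@T[:3,:3].T
    o=T[:3,3]; return o+r*((z-o[2])/r[:,2])[:,None]
E
python3 - <<'E'
from h import *
for n in ["top","scene"]:
    d=np.load(f"pics/{n}0_d.npy");p=np.load(f"pics/{n}0_p.npy")
    P=pts(n,d); hsv=cv2.cvtColor(p,cv2.COLOR_RGB2HSV)
    x,y,z=P[...,0],P[...,1],P[...,2]
    roi=np.zeros((400,640),bool)
    if n=="top": roi[98:252,260:345]=1
    else: roi[170:290,190:390]=1
    roi&=d>0
    tab=np.abs(z)<8; print(n,"table z", np.median(z[(np.abs(z)<12)]))
    sh=roi&(np.abs(z-30)<5)
    print("shelf z",np.median(z[sh]),sh.sum(),"xr",np.percentile(x[sh],[0.5,99.5]),"yr",np.percentile(y[sh],[0.5,99.5]))
    print("shelf rect",cv2.minAreaRect(P[...,:2][sh].astype(np.float32)))
    rim=roi&(np.abs(z-76)<4)
    print("rim z",np.median(z[rim]),rim.sum(),cv2.minAreaRect(P[...,:2][rim].astype(np.float32)))
    # bar: yellowish
    b=roi&(hsv[...,1]>70)&(hsv[...,0]>12)&(hsv[...,0]<32)&(z>40)&(z<56)
    nc,lab,st,ce=cv2.connectedComponentsWithStats(b.astype(np.uint8))
    for i in range(1,nc):
        if st[i,4]>15:
            m=lab==i; top=m
            print(" comp",ce[i],st[i,4],"z",np.percentile(z[m],[10,50,90]),cv2.minAreaRect(P[...,:2][m].astype(np.float32)))
E
```

```text
top table z -0.041503385576106666
shelf z 29.650122841645157 2794 xr [427.22307184 585.48611241] yr [-43.04392662 155.64669782]
shelf rect ((516.69677734375, 56.87268829345703), (199.98509216308594, 177.9802703857422), 88.87610626220703)
rim z 74.87252066371593 1477 ((634.8137817382812, 32.45008087158203), (158.700439453125, 376.9589538574219), 81.52115631103516)
 comp [279.36021505 204.32795699] 186 z [47.54796913 51.26078597 54.31052633] ((538.979248046875, 121.72208404541016), (39.70652770996094, 41.36334228515625), 1.4078829288482666)
 comp [327.56521739 212.45454545] 253 z [44.14800642 47.43714037 51.14494908] ((513.572509765625, -8.215635299682617), (35.396217346191406, 53.71122360229492), 88.87474822998047)
 comp [279.275 232.625] 40 z [41.08312104 42.32176432 45.85916484] ((460.8840637207031, 123.05290222167969), (17.692853927612305, 32.71347427368164), 40.077213287353516)
scene table z 0.38798472758219305
shelf z 30.24506346185632 2932 xr [428.8411474  814.92718009] yr [-38.69022723 156.89958694]
shelf rect ((621.7955932617188, 57.193111419677734), (194.57843017578125, 390.3165588378906), 88.10834503173828)
rim z 74.77419516311693 2687 ((635.278564453125, 32.64239501953125), (162.48992919921875, 373.99884033203125), 81.91607666015625)
 comp [317.5875 195.9375] 320 z [44.38718816 47.90921617 49.48888832] ((514.5114135742188, -9.28322982788086), (48.74357986450195, 60.996185302734375), 87.50531768798828)
 comp [364.10909091 225.54545455] 110 z [41.2523758  42.91281136 49.8754384 ] ((470.49462890625, 128.2676239013672), (33.32514953613281, 32.06251907348633), 19.691179275512695)
 comp [339.02236422 235.15654952] 313 z [45.81038864 51.60915949 53.8703821 ] ((542.02294921875, 125.06948852539062), (46.570594787597656, 46.27178955078125), 83.95927429199219)
```

Run:
```python
from h import *
def fit(x,y,it=5):
    m=np.ones(len(x),bool)
    for _ in range(it):
        a=np.polyfit(x[m],y[m],1); r=y-np.polyval(a,x); m=np.abs(r)<max(2.5*r[m].std(),.5)
    return a,r[m].std(),m.sum()
for n in ["top","scene"]:
    d=np.load(f"pics/{n}0_d.npy"); P=pts(n,d); x,y,z=[P[...,i] for i in range(3)]
    ok=(d>0)
    for nm,lo,hi in [("right wall",-55,-30),("left wall",75,110)]:
        m=ok&(np.abs(z-76)<3)&(x>610)&(x<790)&(y>lo)&(y<hi)
        a,s,k=fit(x[m],y[m]); print(n,nm,"deg",np.degrees(np.arctan(a[0])),"y@600",np.polyval(a,600),s,k)
    m=ok&(np.abs(z-76)<3)&(x>805)&(x<840)&(y>-30)&(y<80)
    if m.sum()>10: 
        a,s,k=fit(y[m],x[m]); print(n,"far wall deg",np.degrees(np.arctan(-a[0])),"x@y18",np.polyval(a,18),s,k)
    m=ok&(z>45)&(z<74)&(x>575)&(x<605)&(y>-20)&(y<65)
    a,s,k=fit(y[m],x[m]); print(n,"flap deg",np.degrees(np.arctan(-a[0])),"x@y18",np.polyval(a,18),s,k,z[m].max())
    # shelf front edge / left edge per row
    m=ok&(np.abs(z-30)<4)&(x>400)&(x<600)
    fx=[(yy,x[m&(np.abs(y-yy)<3)].min()) for yy in range(-35,150,6) if (m&(np.abs(y-yy)<3)).any()]
    fy=[(xx,y[m&(np.abs(x-xx)<3)].max()) for xx in range(435,580,6)]
    for q,t in ((fx,"front x@18"),(fy,"left y@500")):
        q=np.array(q); a,s,k=fit(q[:,0],q[:,1]); print(n,t,np.degrees(np.arctan(a[0])),np.polyval(a,18 if 'x@' in t else 500),s,k)
    # rails z~40
    for nm,lo,hi in (("rail L",12,40),("rail R",-60,-30)):
        m=ok&(np.abs(z-40)<3)&(x>440)&(x<560)&(y>lo)&(y<hi)
        a,s,k=fit(x[m],y[m]); print(n,nm,np.degrees(np.arctan(a[0])),"y@514",np.polyval(a,514),s,k)
    # bar top 
    m=ok&(np.abs(z-48)<3)&(x>465)&(x<560)&(y>-38)&(y<20)
    print("bar top",z[m].mean(),x[m].mean(),y[m].mean(),cv2.minAreaRect(P[...,:2][m].astype(np.float32)),m.sum())
```

```text
top right wall deg 0.10499609221751258 y@600 -39.40353530057731 3.797950626054603 176
top left wall deg -2.264168295017047 y@600 89.83435928378401 3.6712897823193145 165
top far wall deg -0.165178669269451 x@y18 809.4261074968072 2.3949840588901945 85
top flap deg -1.0055679341363688 x@y18 585.4117606549614 1.4210401155796786 112 73.88029732797963
top front x@18 1.1379630506526812 427.38220547981916 0.21871015259795087 28
top left y@500 0.15712411253791148 511.7986161114578 0.5689872059203067 23
top rail L -1.074160373990702 y@514 25.995424855663494 2.29200723083122 86
top rail R -1.1580915665882674 y@514 -36.98252653162353 2.251475208596434 90
bar top 47.7681419969134 514.2846296055841 -7.052056777275553 ((513.220947265625, -11.437202453613281), (50.28194808959961, 59.75868606567383), 85.77810668945312) 230
scene right wall deg 0.35229482192732314 y@600 -39.84088232914126 3.9041059632102604 310
scene left wall deg -2.2790180889493503 y@600 90.2817358768169 4.004210390679695 357
scene far wall deg -0.509729592237062 x@y18 810.3191889379158 2.9975655941674217 190
scene flap deg -1.1019430413565363 x@y18 588.6448108543608 0.5790229350840712 141 73.83196914911264
scene front x@18 0.7492420114330491 429.08783210613177 1.4646526213892361 29
scene left y@500 -54.23810639503068 274.3562629006984 131.90614241771075 25
scene rail L -1.730552878525674 y@514 23.155738860739664 4.7536538381960165 167
scene rail R -1.288020893826453 y@514 -37.56212509980109 2.9249034715605764 123
bar top 47.93279557679313 515.5421278224551 -6.073943570927302 ((514.76611328125, -6.0936737060546875), (44.1468620300293, 60.214168548583984), 85.35299682617188) 283
```

```bash
cat >> h.py <<'E'
from scipy.spatial.transform import Rotation as Ro
YAW=np.radians(-1.1); O=np.array([587.,25.5])
Rd=np.array([[np.cos(YAW),-np.sin(YAW)],[np.sin(YAW),np.cos(YAW)]])
def w2d(p): return (np.asarray(p)[...,:2]-O)@Rd
def d2w(p): return np.asarray(p)@Rd.T+O
def state():
    from cell import manip
    s=manip.read_state(); return s,np.asarray(s["eef_pos"]),Ro.from_euler("xyz",s["eef_rot"]).as_matrix()
TH=12.7
def plan(Q,F,z):
    """remaining move from the current pose: dryer-frame finger centres pusher Q, flap finger F, tip z"""
    s,p,R=state(); Q,F=np.array(Q,float),np.array(F,float)
    qw,fw=d2w(Q),d2w(F); u=(fw-qw); L=np.linalg.norm(u); u/=L
    sg=SG
    Z=np.array([sg*u[0],sg*u[1],0]); X=np.array([0,0,-1.]); Y=np.cross(Z,X)
    Rt=np.c_[X,Y,Z]; pt=np.r_[(qw+fw)/2,z]
    rv=np.degrees(Ro.from_matrix(R.T@Rt).as_rotvec())
    print("clock",s["clock"],"TCP",p.round(1),"d",w2d(p).round(1),"gap",round(s["finger_gap"],1),"F",np.round(s["wrist_force"],1),"q",np.round(s["joints"],2))
    zz=R[:2,2]*sg/np.linalg.norm(R[:2,2]); h=(s["finger_gap"]+TH)/2
    print(" now Q",w2d(p[:2]-zz*h).round(1),"F",w2d(p[:2]+zz*h).round(1),"tilt",np.round(R[2,0],4))
    print(" turn",rv.round(2),"dp cm",(R.T@(pt-p)/10).round(2),"closure",round(1-(L-TH)/94,3),"L",L.round(1))
SG=1
E
python3 - <<'E'
from h import *
s,p,R=state(); print(R.round(3), w2d(p))
plan((-114,-26),(-12,5),42)
E
```

```text
[[-0.     0.943  0.331]
 [ 0.001  0.331 -0.943]
 [-1.     0.    -0.001]] [-394.26296163 -551.87366681]
clock 0.1 TCP [ 182.2 -518.7  205. ] d [-394.3 -551.9] gap 93.9 F [-0.5  1.  -0.1] q [-1.3   0.3   1.52  0.    1.32 -0.07]
 now Q [-412.9 -501.9] F [-375.6 -601.8] tilt -1.0
 turn [-8.645e+01 -4.000e-02 -5.000e-02] dp cm [ 16.34  49.95 -39.13] closure 0.001 L 106.6
```

```bash
cat >> h.py <<'E'
def rows(Q,F,z,n,L0=None):
    """split the move into n rows, in the tool axes as they will stand"""
    s,p,R=state(); qw,fw=d2w(np.array(Q,float)),d2w(np.array(F,float)); u=fw-qw;L=np.linalg.norm(u);u/=L
    Z=np.array([SG*u[0],SG*u[1],0]);X=np.array([0,0,-1.]);Rt=np.c_[X,np.cross(Z,X),Z]
    rv=Ro.from_matrix(R.T@Rt).as_rotvec(); dw=(np.r_[(qw+fw)/2,z]-p)/n; c=1-(s["finger_gap"]-0)/94
    c1=1-(L-TH)/94
    T=[];D=[];G=[]
    for i in range(n):
        Ri=R@Ro.from_rotvec(rv*i/n).as_matrix()
        T.append(np.degrees(rv/n).round(2).tolist());D.append((Ri.T@dw/10).round(2).tolist());G.append(round(max(0,c+(c1-c)*(i+1)/n),2))
    print(T);print(D);print(G)
E
python3 - <<'E'
from h import *
rows((-119,-26),(-17,5),130,13)
E
```

```text
[[-6.65, -0.0, -0.0], [-6.65, -0.0, -0.0], [-6.65, -0.0, -0.0], [-6.65, -0.0, -0.0], [-6.65, -0.0, -0.0], [-6.65, -0.0, -0.0], [-6.65, -0.0, -0.0], [-6.65, -0.0, -0.0], [-6.65, -0.0, -0.0], [-6.65, -0.0, -0.0], [-6.65, -0.0, -0.0], [-6.65, -0.0, -0.0], [-6.65, -0.0, -0.0]]
[[0.58, 3.81, -3.02], [0.58, 4.13, -2.56], [0.58, 4.4, -2.07], [0.58, 4.61, -1.54], [0.58, 4.76, -1.0], [0.58, 4.84, -0.44], [0.58, 4.86, 0.12], [0.58, 4.81, 0.68], [0.58, 4.7, 1.24], [0.58, 4.53, 1.77], [0.58, 4.29, 2.29], [0.58, 4.0, 2.77], [0.58, 3.65, 3.21]]
[np.float64(0.0), np.float64(0.0), np.float64(0.0), np.float64(0.0), np.float64(0.0), np.float64(0.0), np.float64(0.0), np.float64(0.0), np.float64(0.0), np.float64(0.0), np.float64(0.0), np.float64(0.0), np.float64(0.0)]
```

{"method": "jog_arm", "body": {
  "turn": [
    [-6.6, 0, 0],
    [-6.6, 0, 0],
    [-6.6, 0, 0],
    [-6.6, 0, 0],
    [-6.6, 0, 0],
    [-6.6, 0, 0],
    [-6.6, 0, 0],
    [-6.6, 0, 0]
  ],
  "dp": [
    [0, 3.8, -3.0],
    [0.5, 4.1, -2.6],
    [0.5, 4.4, -2.1],
    [0.5, 4.6, -1.5],
    [0.5, 4.8, -1.0],
    [0.5, 4.8, -0.4],
    [0.5, 4.9, 0.1],
    [0.5, 4.8, 0.7]
  ],
  "gripper": [0, 0, 0, 0, 0, 0, 0, 0],
  "grip_force": 30
}}

```text
clock: 1.1
eef_pos: [390.3, -178.9, 167.7]
eef_rot: [2.251, 1.567, 1.963]
wrist_force: [0.0, -1.0, -0.4]
finger_gap: 94.3
```

Run:
```python
from h import *
plan((-119,-26),(-17,5),130)
rows((-119,-26),(-17,5),130,7)
```

```text
clock 1.1 TCP [ 390.3 -178.9  167.7] d [-192.7 -208.1] gap 94.3 F [ 0.  -1.  -0.4] q [-0.52  0.07  1.89  0.    1.19 -0.23]
 now Q [-244.3 -194. ] F [-141.1 -222.3] tilt -1.0
 turn [-32.27  -0.08  -0.19] dp cm [ 3.82 22.35  6.8 ] closure 0.001 L 106.6
[[-4.61, -0.01, -0.03], [-4.61, -0.01, -0.03], [-4.61, -0.01, -0.03], [-4.61, -0.01, -0.03], [-4.61, -0.01, -0.03], [-4.61, -0.01, -0.03], [-4.61, -0.01, -0.03]]
[[0.55, 3.19, 0.97], [0.54, 3.11, 1.22], [0.54, 3.0, 1.47], [0.54, 2.87, 1.71], [0.54, 2.72, 1.93], [0.54, 2.56, 2.14], [0.54, 2.38, 2.34]]
[0, 0, 0, 0, 0, np.float64(0.0), np.float64(0.0)]
```

{"method": "jog_arm", "body": {
  "turn": [
    [-4.6, 0, 0],
    [-4.6, 0, 0],
    [-4.6, 0, 0],
    [-4.6, 0, 0],
    [-4.6, 0, 0],
    [-4.6, 0, 0],
    [-4.6, 0, 0],
    [0, 0, 0]
  ],
  "dp": [
    [0.5, 3.2, 1.0],
    [0.5, 3.1, 1.2],
    [0.5, 3.0, 1.5],
    [0.5, 2.9, 1.7],
    [0.5, 2.7, 1.9],
    [0.5, 2.6, 2.1],
    [0.5, 2.4, 2.3],
    [0, 0, 0]
  ],
  "gripper": [0, 0, 0, 0, 0, 0, 0, 0]
}}

```text
clock: 2.1
eef_pos: [519.1, 28.1, 129.9]
eef_rot: [2.216, 1.564, 2.515]
wrist_force: [-0.6, -0.2, -0.2]
finger_gap: 94.1
```

Run:
```python
from h import *
plan((-117,-26),(-15,5),90)
from cell import camera
for n in ["scene","top"]:
    p,d=camera(n); cv2.imwrite(f"pics/{n}1.png",p[:,:,::-1])
a=cv2.imread("pics/scene1.png")[95:295,185:395]; cv2.imwrite("pics/scene1z.png",cv2.resize(a,None,fx=2.9,fy=2.9,interpolation=cv2.INTER_CUBIC))
```

```text
clock 2.1 TCP [519.1  28.1 129.9] d [-68.    1.3] gap 94.1 F [-0.6 -0.2 -0.2] q [-0.02  0.31  1.69  0.    1.14 -0.32]
 now Q [-118.7  -15.4] F [-17.3  18. ] tilt -1.0
 turn [ 1.34 -0.22 -0.29] dp cm [ 3.98 -1.2  -0.17] closure 0.001 L 106.6
```

View pics/scene1z.png

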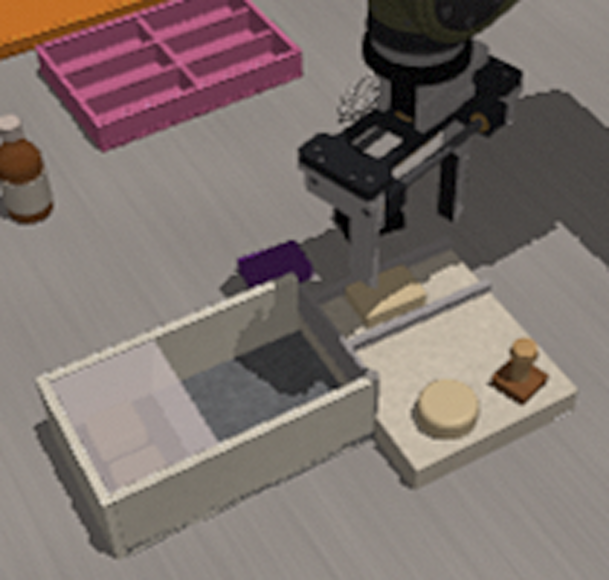

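View pics/top1.png

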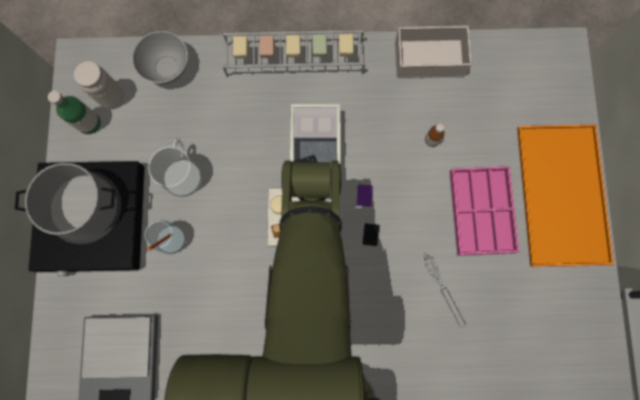

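{"method": "jog_arm", "body": {
  "turn": [
    [1.3, -0.2, -0.3],
    [0, 0, 0],
    [0, 0, 0]
  ],
  "dp": [
    [2, -1.2, -0.2],
    [2, 0, 0],
    [0, 0, 0]
  ],
  "gripper": [0, 0, 0]
}}

```text
clock: 2.58
eef_pos: [519.3, 11.7, 90.4]
eef_rot: [-0.955, 1.569, -0.687]
wrist_force: [0.3, -0.3, 0.0]
finger_gap: 93.7
```

Run:
```python
from h import *
plan((-117,-26),(-15,5),42)
from cell import camera
p,d=camera("scene"); cv2.imwrite("pics/s2.png",cv2.resize(p[165:275,255:395,::-1],None,fx=5,fy=5,interpolation=cv2.INTER_CUBIC))
```

```text
clock 2.575 TCP [519.3  11.7  90.4] d [-67.5 -15.1] gap 93.7 F [ 0.3 -0.3  0. ] q [-0.05  0.36  1.73 -0.    1.05 -0.31]
 now Q [-118.5  -30.1] F [-16.4  -0.1] tilt -1.0
 turn [-0.49  0.05  0.07] dp cm [4.84 0.41 0.27] closure 0.001 L 106.6
```

View pics/s2.png

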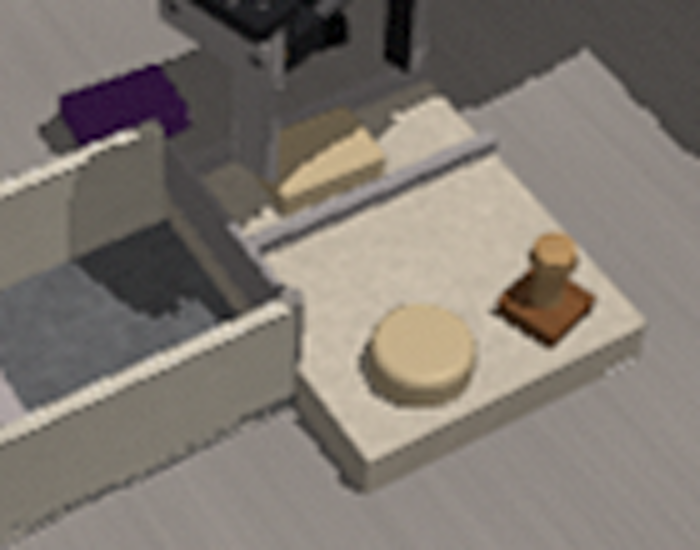

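Run:
```python
from h import *
from cell import camera
p,d=camera("scene"); P=pts("scene",d)
x,y,z=[P[...,i] for i in range(3)]
m=(d>0)&(z>92)&(z<115)&(x>540)&(x<620)&(y>-30)&(y<70)
print(m.sum()); D=w2d(P[m]); print(D.min(0),D.max(0),D.mean(0), z[(d>0)&(x>560)&(x<590)&(y>5)&(y<40)&(z>78)].min())
m=(d>0)&(z>92)&(z<115)&(x>440)&(x<500)&(y>-60)&(y<40); D=w2d(P[m]); print(m.sum(),D.min(0),D.max(0),D.mean(0))
```

```text
44
[-23.19292609  -7.49343296] [-8.73239292 10.600139  ] [-14.340462    4.6694425] 91.23716156935586
55 [-128.23046169  -37.22528844] [-109.18783494  -17.70480039] [-115.57993365  -25.93597494]
```

{"method": "jog_arm", "body": {
  "turn": [
    [-0.4, 0, 0],
    [0, 0, 0],
    [0, 0, 0]
  ],
  "dp": [
    [1.0, 0.4, 0.25],
    [1.5, 0, 0],
    [0, 0, 0]
  ],
  "gripper": [0, 0, 0]
}}

```text
clock: 3.05
eef_pos: [522.2, 16.6, 66.4]
eef_rot: [-0.467, 1.565, -0.192]
wrist_force: [-0.1, 0.3, 0.2]
finger_gap: 94.0
```

Run:
```python
from h import *
plan((-117,-26),(-15,5),42)
```

```text
clock 3.05 TCP [522.2  16.6  66.4] d [-64.6 -10.1] gap 94.0 F [-0.1  0.3  0.2] q [-0.04  0.4   1.74 -0.    1.   -0.31]
 now Q [-115.7  -25.6] F [-13.6   5.4] tilt -1.0
 turn [-0.05  0.3   0.15] dp cm [ 2.44  0.01 -0.15] closure 0.001 L 106.6
```

{"method": "jog_arm", "body": {
  "turn": [
    [0, 0.3, 0.1],
    [0, 0, 0],
    [0, 0, 0]
  ],
  "dp": [
    [1.2, 0, -0.1],
    [1.2, 0, 0],
    [0, 0, 0]
  ],
  "gripper": [0, 0, 0]
}}

```text
clock: 3.42
eef_pos: [521.3, 16.3, 40.7]
eef_rot: [-1.929, 1.57, -1.654]
wrist_force: [0.8, -1.1, 0.7]
finger_gap: 94.0
```

Run:
```python
from h import *
plan((-89,-26),(13,5),42)
from cell import camera
p,d=camera("scene"); cv2.imwrite("pics/s3.png",cv2.resize(p[165:275,255:395,::-1],None,fx=5,fy=5,interpolation=cv2.INTER_CUBIC))
```

```text
clock 3.425 TCP [521.3  16.3  40.7] d [-65.5 -10.4] gap 94.0 F [ 0.8 -1.1  0.7] q [-0.04  0.44  1.75 -0.    0.95 -0.31]
 now Q [-116.5  -25.9] F [-14.4   5.1] tilt -1.0
 turn [-0.04 -0.02  0.05] dp cm [-0.13 -0.81  2.63] closure 0.001 L 106.6
```

View pics/s3.png

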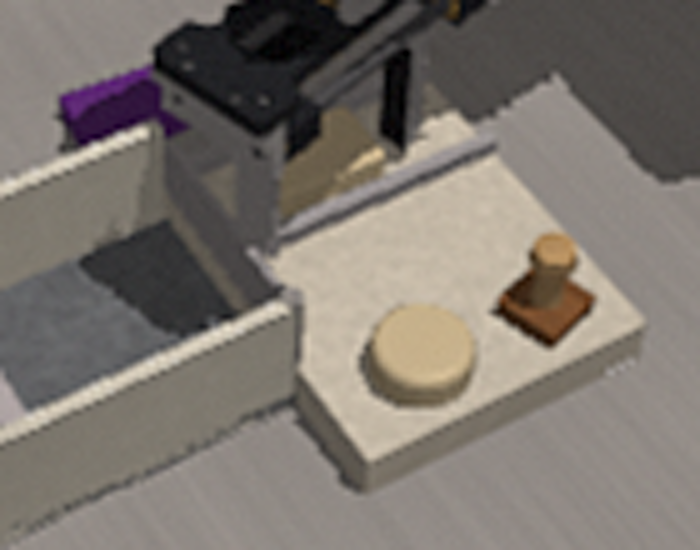

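{"method": "jog_arm", "body": {
  "turn": [
    [0, 0, 0],
    [0, 0, 0],
    [0, 0, 0],
    [0, 0, 0]
  ],
  "dp": [
    [-0.1, -0.1, 0.4],
    [0, -0.2, 0.7],
    [0, -0.2, 0.7],
    [0, 0, 0]
  ],
  "gripper": [0, 0, 0, 0]
}}

```text
clock: 3.98
eef_pos: [540.9, 16.5, 42.4]
eef_rot: [-2.918, 1.569, -2.642]
wrist_force: [-2.3, -0.8, 1.7]
finger_gap: 94.1
```

Run:
```python
from h import *
plan((-89,-26),(13,5),42)
from cell import camera
p,d=camera("scene"); cv2.imwrite("pics/s4.png",cv2.resize(p[165:275,235:395,::-1],None,fx=5,fy=5,interpolation=cv2.INTER_CUBIC))
```

```text
clock 3.975 TCP [540.9  16.5  42.4] d [-45.9  -9.8] gap 94.1 F [-2.3 -0.8  1.7] q [-0.04  0.47  1.69 -0.    0.97 -0.31]
 now Q [-97.  -25.4] F [5.2 5.7] tilt -1.0
 turn [-0.03 -0.09  0.02] dp cm [ 0.04 -0.29  0.73] closure 0.001 L 106.6
```

View pics/s4.png

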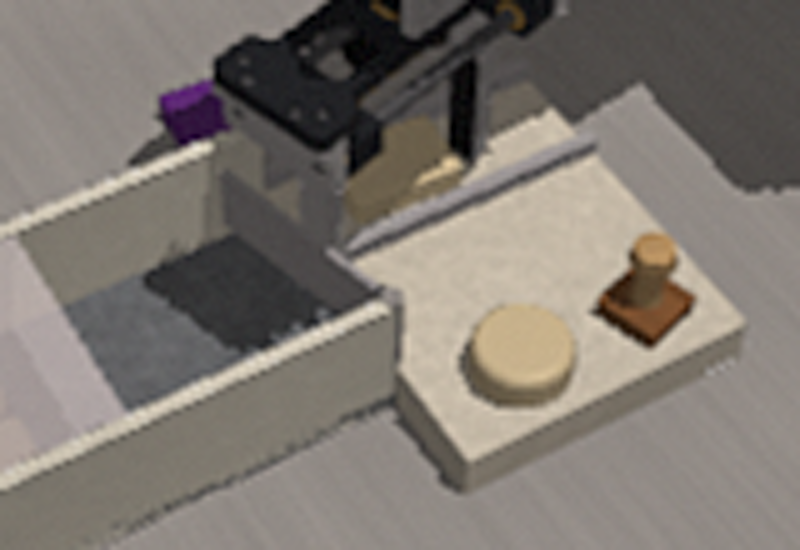

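{"method": "jog_arm", "body": {
  "turn": [
    [0, 0, 0],
    [0, 0, 0],
    [0, 0, 0],
    [0, 0, 0],
    [0, 0, 0]
  ],
  "dp": [
    [0, -0.2, 0.6],
    [0, -0.2, 0.6],
    [0, 0, 0],
    [0.6, 0, 0],
    [0, 0, 0]
  ],
  "gripper": [0, 0, 0, 0, 0]
}}

```text
clock: 4.65
eef_pos: [552.8, 15.8, 35.8]
eef_rot: [3.114, 1.567, -2.894]
wrist_force: [-3.5, -0.6, -3.2]
finger_gap: 93.8
```

Run:
```python
from h import *
plan((-70,-33),(25,15),36)
rows((-70,-33),(25,15),36,4)
from cell import camera
p,d=camera("scene"); cv2.imwrite("pics/s5.png",cv2.resize(p[165:275,235:395,::-1],None,fx=5,fy=5,interpolation=cv2.INTER_CUBIC))
```

```text
clock 4.65 TCP [552.8  15.8  35.8] d [-34.  -10.4] gap 93.8 F [-3.5 -0.6 -3.2] q [-0.04  0.51  1.66 -0.    0.98 -0.31]
 now Q [-85.  -25.9] F [16.9  5.1] tilt -1.0
 turn [-9.92 -0.23 -0.03] dp cm [-0.02 -0.2   1.15] closure 0.003 L 106.4
[[-2.48, -0.06, -0.01], [-2.48, -0.06, -0.01], [-2.48, -0.06, -0.01], [-2.48, -0.06, -0.01]]
[[-0.01, -0.05, 0.29], [-0.01, -0.06, 0.28], [-0.01, -0.08, 0.28], [-0.0, -0.09, 0.28]]
[np.float64(0.0), np.float64(0.0), np.float64(0.0), np.float64(0.0)]
```

View pics/s5.png

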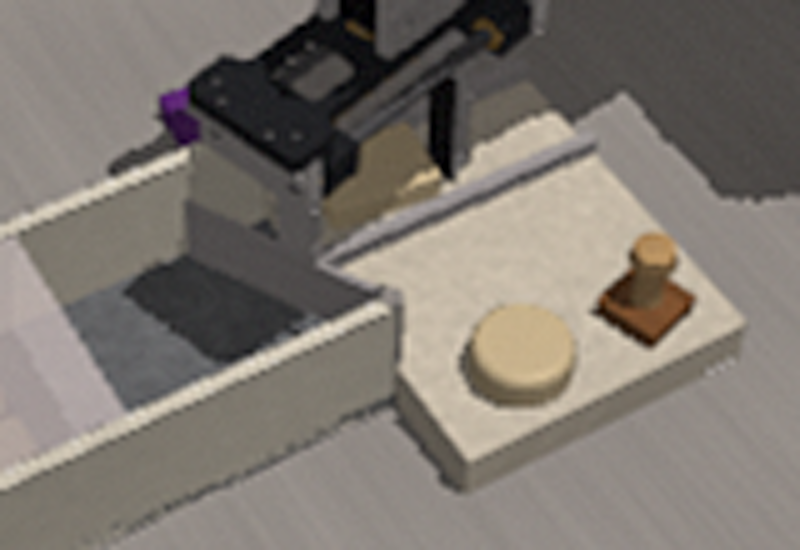

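{"method": "jog_arm", "body": {
  "turn": [
    [-2.4, 0, 0],
    [-2.4, 0, 0],
    [-2.4, 0, 0],
    [-2, 0, 0],
    [0, 0, 0]
  ],
  "dp": [
    [0, -0.1, 0.3],
    [0, -0.1, 0.3],
    [0, -0.1, 0.3],
    [0, -0.1, 0.3],
    [0, 0, 0]
  ],
  "gripper": [0, 0, 0, 0, 0]
}}

```text
clock: 5.32
eef_pos: [565.7, 13.8, 35.8]
eef_rot: [-2.829, 1.566, -2.391]
wrist_force: [-3.1, -2.1, 0.6]
finger_gap: 93.8
```

Run:
```python
from h import *
plan((-55,-33),(36,19),36)
rows((-40,-33),(45,22),36,6)
from cell import camera
p,d=camera("scene"); cv2.imwrite("pics/s6.png",cv2.resize(p[165:275,235:395,::-1],None,fx=5,fy=5,interpolation=cv2.INTER_CUBIC))
```

```text
clock 5.325 TCP [565.7  13.8  35.8] d [-21.1 -12.1] gap 93.8 F [-3.1 -2.1  0.6] q [-0.04  0.53  1.62 -0.    0.99 -0.47]
 now Q [-68.9 -35.7] F [26.7 11.4] tilt -1.0
 turn [-3.52 -0.28  0.08] dp cm [-0.03 -0.05  1.27] closure 0.02 L 104.8
[[-1.11, -0.05, 0.01], [-1.11, -0.05, 0.01], [-1.11, -0.05, 0.01], [-1.11, -0.05, 0.01], [-1.11, -0.05, 0.01], [-1.11, -0.05, 0.01]]
[[-0.01, -0.07, 0.4], [-0.01, -0.08, 0.4], [-0.01, -0.09, 0.4], [-0.0, -0.1, 0.4], [-0.0, -0.11, 0.4], [-0.0, -0.11, 0.39]]
[np.float64(0.01), np.float64(0.02), np.float64(0.03), np.float64(0.04), np.float64(0.05), np.float64(0.06)]
```

View pics/s6.png

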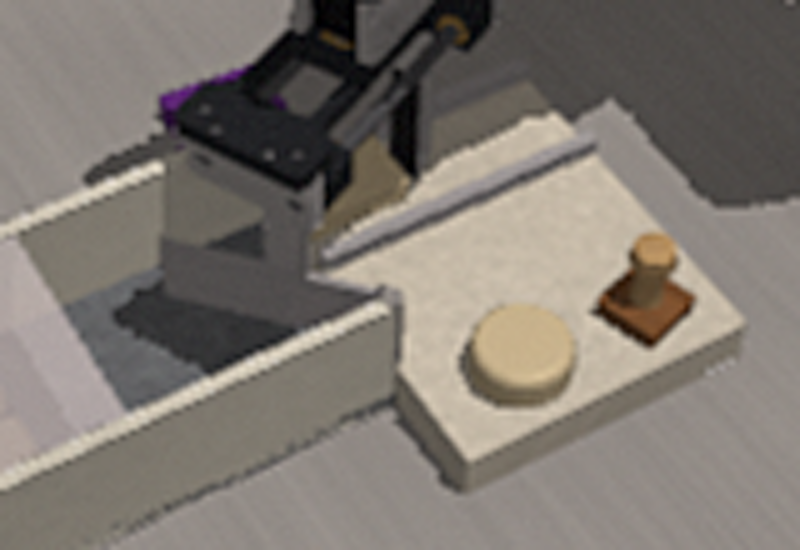

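{"method": "jog_arm", "body": {
  "turn": [
    [-1.2, 0, 0],
    [-1.2, 0, 0],
    [-1.2, 0, 0],
    [-1.2, 0, 0],
    [-1.2, 0, 0],
    [-1.2, 0, 0],
    [0, 0, 0]
  ],
  "dp": [
    [0, -0.1, 0.4],
    [0, 0, 0.4],
    [0, -0.1, 0.4],
    [0, -0.1, 0.4],
    [0, -0.1, 0.4],
    [0, -0.1, 0.4],
    [0, 0, 0]
  ],
  "gripper": [0.01, 0.02, 0.03, 0.04, 0.05, 0.06, 0.06]
}}

```text
clock: 6.25
eef_pos: [586.9, 21.2, 35.3]
eef_rot: [2.933, 1.56, -2.784]
wrist_force: [-2.1, -3.1, 0.9]
finger_gap: 88.2
```

Run:
```python
from h import *
plan((-15,-33),(52,26),36)
rows((-15,-33),(52,26),36,5)
from cell import camera
p,d=camera("scene"); cv2.imwrite("pics/s7.png",cv2.resize(p[165:275,235:395,::-1],None,fx=5,fy=5,interpolation=cv2.INTER_CUBIC))
p,d=camera("top"); cv2.imwrite("pics/t7.png",cv2.resize(p[95:255,255:395,::-1],None,fx=3.7,fy=3.7,interpolation=cv2.INTER_CUBIC))
```

```text
clock 6.25 TCP [586.9  21.2  35.3] d [ 0.  -4.3] gap 88.2 F [-2.1 -3.1  0.9] q [-0.02  0.58  1.55 -0.    1.02 -0.59]
 now Q [-42.  -32.2] F [42.1 23.5] tilt -0.9999
 turn [-7.84 -0.59 -0.17] dp cm [-0.09 -0.95  1.58] closure 0.185 L 89.3
[[-1.57, -0.12, -0.03], [-1.57, -0.12, -0.03], [-1.57, -0.12, -0.03], [-1.57, -0.12, -0.03], [-1.57, -0.12, -0.03]]
[[-0.02, -0.19, 0.32], [-0.02, -0.2, 0.31], [-0.02, -0.21, 0.31], [-0.02, -0.22, 0.3], [-0.02, -0.22, 0.29]]
[np.float64(0.09), np.float64(0.11), np.float64(0.14), np.float64(0.16), np.float64(0.19)]
```

View pics/s7.png

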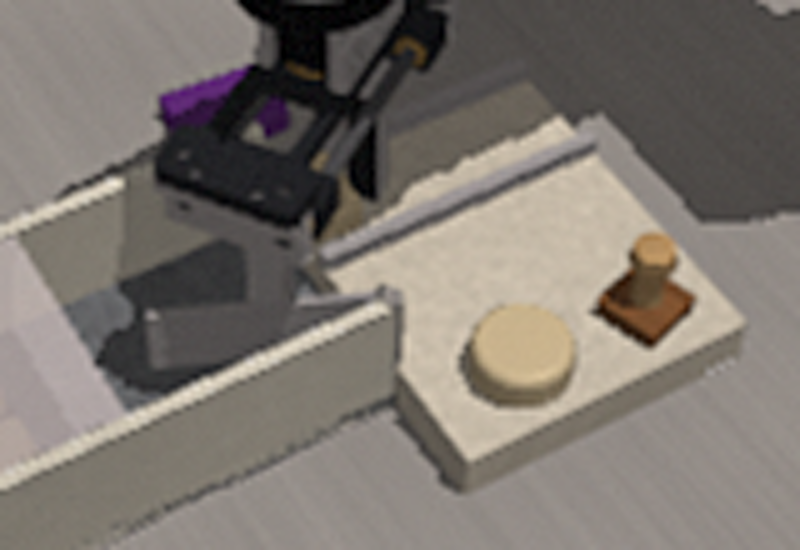

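View pics/t7.png

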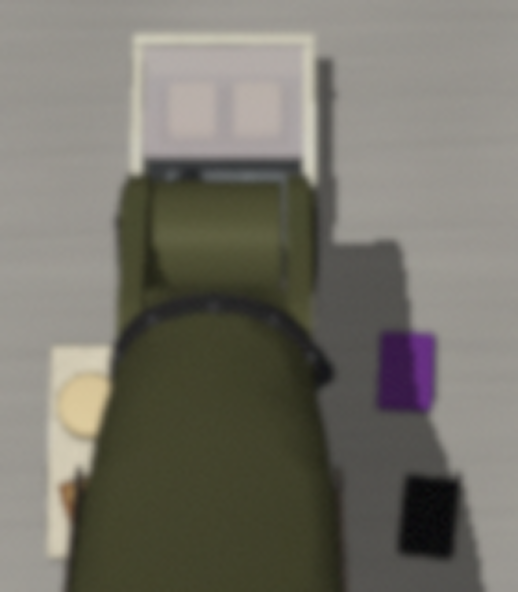

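{"method": "jog_arm", "body": {
  "turn": [
    [-1.5, -0.1, 0],
    [-1.5, -0.1, 0],
    [-1.5, -0.1, 0],
    [-1.5, -0.1, 0],
    [-1.5, -0.1, 0],
    [0, 0, 0]
  ],
  "dp": [
    [0, -0.2, 0.3],
    [0, -0.2, 0.3],
    [0, -0.2, 0.3],
    [0, -0.2, 0.3],
    [0, -0.2, 0.3],
    [0, 0, 0]
  ],
  "gripper": [0.09, 0.11, 0.14, 0.16, 0.19, 0.19]
}}

```text
clock: 7.1
eef_pos: [603.5, 21.7, 34.4]
eef_rot: [2.218, 1.563, 2.92]
wrist_force: [-1.6, -4.1, 1.2]
finger_gap: 76.3
```

Run:
```python
from h import *
plan((3,-33),(55,28),35)
rows((3,-33),(55,28),35,4)
from cell import camera
p,d=camera("scene"); cv2.imwrite("pics/s8.png",cv2.resize(p[165:275,235:395,::-1],None,fx=5,fy=5,interpolation=cv2.INTER_CUBIC))
```

```text
clock 7.1 TCP [603.5  21.7  34.4] d [16.6 -3.5] gap 76.3 F [-1.6 -4.1  1.2] q [-0.03  0.61  1.5   0.    1.04 -0.73]
 now Q [-16.8 -32.9] F [49.9 25.9] tilt -1.0
 turn [-8.2  -0.24 -0.38] dp cm [-0.07 -0.75  1.  ] closure 0.282 L 80.2
[[-2.05, -0.06, -0.09], [-2.05, -0.06, -0.09], [-2.05, -0.06, -0.09], [-2.05, -0.06, -0.09]]
[[-0.02, -0.19, 0.25], [-0.02, -0.2, 0.24], [-0.02, -0.2, 0.24], [-0.01, -0.21, 0.23]]
[np.float64(0.21), np.float64(0.24), np.float64(0.26), np.float64(0.28)]
```

View pics/s8.png

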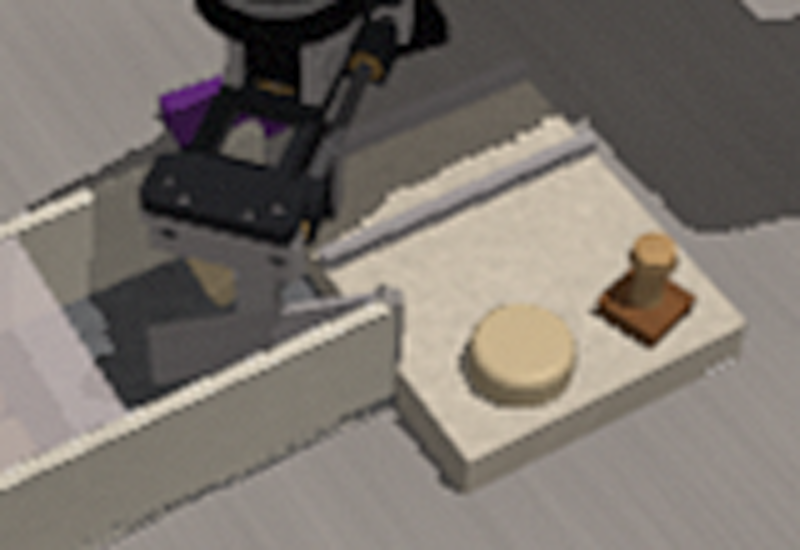

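{"method": "jog_arm", "body": {
  "turn": [
    [-2, 0, 0],
    [-2, 0, 0],
    [-2, 0, 0],
    [-2, 0, 0],
    [0, 0, 0]
  ],
  "dp": [
    [0, -0.2, 0.25],
    [0, -0.2, 0.25],
    [0, -0.2, 0.25],
    [0, -0.2, 0.25],
    [0, 0, 0]
  ],
  "gripper": [0.21, 0.24, 0.26, 0.28, 0.28]
}}

```text
clock: 7.78
eef_pos: [615.9, 22.7, 34.1]
eef_rot: [2.124, 1.561, 2.975]
wrist_force: [-2.5, -3.2, 0.8]
finger_gap: 67.6
```

Run:
```python
from h import *
plan((8,-33),(58,28),35)
from cell import camera
p,d=camera("scene"); np.save("pics/s9_d.npy",d);cv2.imwrite("pics/s9.png",cv2.resize(p[165:275,235:395,::-1],None,fx=5,fy=5,interpolation=cv2.INTER_CUBIC))
```

```text
clock 7.775 TCP [615.9  22.7  34.1] d [29.  -2.2] gap 67.6 F [-2.5 -3.2  0.8] q [-0.02  0.63  1.46  0.    1.06 -0.87]
 now Q [  3.1 -32.9] F [54.9 28.5] tilt -1.0
 turn [-0.83 -0.29 -0.48] dp cm [-0.09 -0.32  0.24] closure 0.296 L 78.9
```

View pics/s9.png

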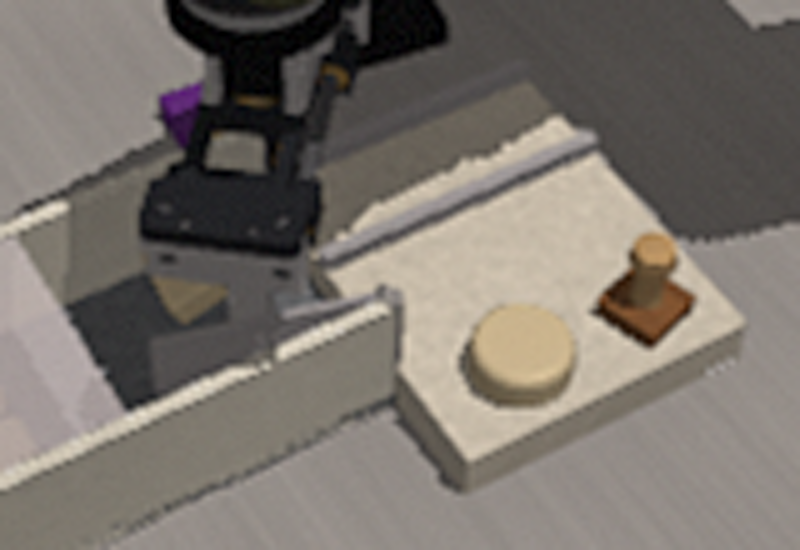

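Run:
```python
from h import *
p=cv2.imread("pics/s9.png"); d=np.load("pics/s9_d.npy"); P=pts("scene",d)
sm=cv2.resize(p,(160,110),interpolation=cv2.INTER_AREA); hs=cv2.cvtColor(sm,cv2.COLOR_BGR2HSV)
m=(hs[...,0]>14)&(hs[...,0]<30)&(hs[...,1]>65); m[:,60:]=0; m[:48]=0;m[70:]=0
v,u=np.nonzero(m); Q=P[v+165,u+235]; D=np.c_[w2d(Q),Q[:,2]]
print(len(D)); print(D[np.argsort(D[:,0])][::3].round(0))
```

```text
72
[[ 49. -18.  27.]
 [ 52. -17.  26.]
 [ 54. -18.  34.]
 [ 55. -15.  30.]
 [ 57. -17.  29.]
 [ 59. -18.  34.]
 [ 60. -16.  32.]
 [ 62. -19.  26.]
 [ 63. -18.  20.]
 [ 64. -20.  31.]
 [ 65. -18.  29.]
 [ 65. -28.  31.]
 [ 66. -16.  21.]
 [ 67. -19.  33.]
 [ 68. -18.  24.]
 [ 68. -27.  30.]
 [ 70. -20.  26.]
 [ 70. -38.   7.]
 [ 70. -19.  24.]
 [ 70. -34.  28.]
 [ 72. -37.  29.]
 [ 72. -31.  28.]
 [ 73. -39.  27.]
 [ 73. -23.  26.]]
```

{"method": "jog_arm", "body": {
  "turn": [
    [0, 0, 0],
    [0, 0, 0],
    [0, 0, 0]
  ],
  "dp": [
    [0, 0.4, -0.3],
    [0, 0.4, -0.3],
    [0, 0, 0]
  ],
  "gripper": [0.28, 0.28, 0.28]
}}

```text
clock: 8.2
eef_pos: [606.1, 22.9, 34.8]
eef_rot: [2.144, 1.564, 2.992]
wrist_force: [-0.9, -4.1, -0.9]
finger_gap: 68.1
```

Run:
```python
from h import *
from cell import camera
plan((3,-33),(55,28),35)
p,d=camera("scene"); np.save("pics/s10_d.npy",d); cv2.imwrite("pics/s10.png",cv2.resize(p[165:275,235:395,::-1],None,fx=5,fy=5,interpolation=cv2.INTER_CUBIC))
P=pts("scene",d)
sm=np.ascontiguousarray(p[165:275,235:395]); hs=cv2.cvtColor(sm,cv2.COLOR_RGB2HSV)
m=(hs[...,0]>14)&(hs[...,0]<30)&(hs[...,1]>65); m[:,60:]=0; m[:48]=0;m[70:]=0
v,u=np.nonzero(m); Q=P[v+165,u+235]; D=np.c_[w2d(Q),Q[:,2]]
print(len(D)); D=D[D[:,0].argsort()]
for lo in range(30,80,6):
    k=(D[:,0]>=lo)&(D[:,0]<lo+6)
    if k.any(): print(lo,k.sum(),D[k].mean(0).round(1),D[k][:,2].round(0))
```

```text
clock 8.2 TCP [606.1  22.9  34.8] d [19.1 -2.2] gap 68.1 F [-0.9 -4.1 -0.9] q [-0.02  0.61  1.5   0.    1.04 -0.87]
 now Q [ -7.  -33.1] F [45.3 28.6] tilt -1.0
 turn [ 0.15 -0.2  -0.31] dp cm [-0.03 -0.77  0.62] closure 0.282 L 80.2
138
36 13 [ 39.6 -18.3  24.4] [29. 27. 28. 23. 20. 16. 29. 28. 28. 25. 26. 20. 17.]
42 18 [ 45.4 -19.3  24.9] [26. 27. 30. 26. 28. 22. 13. 28. 27. 21. 13. 26. 19. 28. 31. 26. 29. 27.]
48 19 [ 51.1 -22.4  25.5] [28. 27. 16. 25. 21. 29. 31. 25. 28. 28. 29. 26. 23. 30. 20. 15. 29. 28.
 29.]
54 25 [ 56.6 -25.2  26.2] [31. 29. 27. 19. 24. 29. 15. 27. 24. 29. 28. 28. 29. 25. 28. 29. 17. 23.
 28. 28. 27. 27. 27. 28. 28.]
60 42 [ 63.4 -34.3  25.8] [28. 27. 20. 25. 29. 29. 29. 23. 29. 30. 28. 19. 28. 29. 27. 25. 29. 31.
 28. 27. 18. 27. 25. 27. 29. 25. 23. 28. 26. 30. 28. 29. 15. 28. 18. 23.
 15. 26. 22. 26. 28. 29.]
66 21 [ 67.5 -30.3  23.7] [27. 21. 26. 27. 16. 21. 30. 28. 26. 20. 27. 18. 14. 23. 26. 26. 29. 25.
 22. 20. 25.]
```

View pics/s10.png

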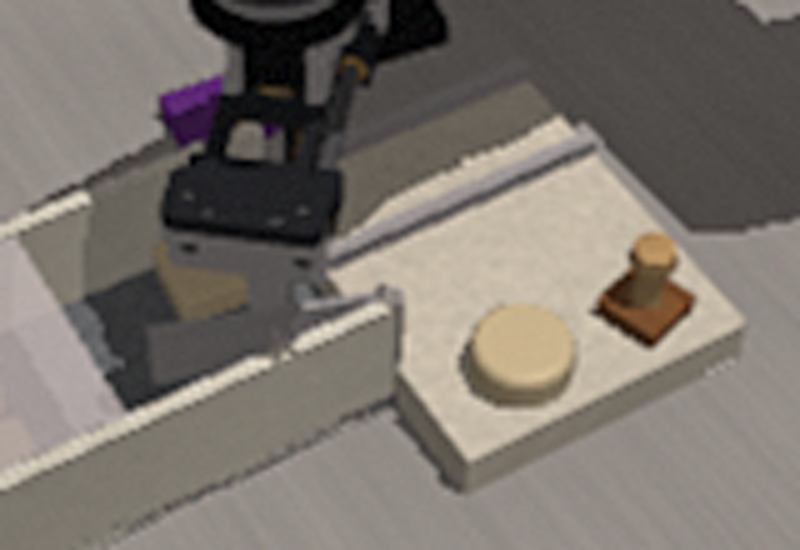

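{"method": "jog_arm", "body": {
  "turn": [
    [0, 0, 0],
    [0, 0, 0],
    [0, 0, 0],
    [0, 0, 0],
    [0, 0, 0]
  ],
  "dp": [
    [0, 0.75, -0.65],
    [0, 0.75, -0.65],
    [0, 0.75, -0.65],
    [0, 0.75, -0.65],
    [0, 0, 0]
  ],
  "gripper": [0.28, 0.28, 0.28, 0.28, 0.28]
}}

```text
clock: 8.88
eef_pos: [563.6, 23.4, 35.3]
eef_rot: [2.095, 1.564, 2.943]
wrist_force: [-3.5, -4.3, 0.0]
finger_gap: 67.3
```

Run:
```python
from h import *
from cell import camera
plan((-67,-33),(-15,28),35)
p,d=camera("scene"); cv2.imwrite("pics/s11.png",cv2.resize(p[165:275,235:395,::-1],None,fx=5,fy=5,interpolation=cv2.INTER_CUBIC))
```

```text
clock 8.875 TCP [563.6  23.4  35.3] d [-23.4  -2.5] gap 67.3 F [-3.5 -4.3  0. ] q [-0.02  0.53  1.63  0.    0.99 -0.87]
 now Q [-49.2 -33. ] F [ 2.5 28. ] tilt -1.0
 turn [ 0.13 -0.18 -0.31] dp cm [ 0.04  1.35 -1.14] closure 0.282 L 80.2
```

View pics/s11.png

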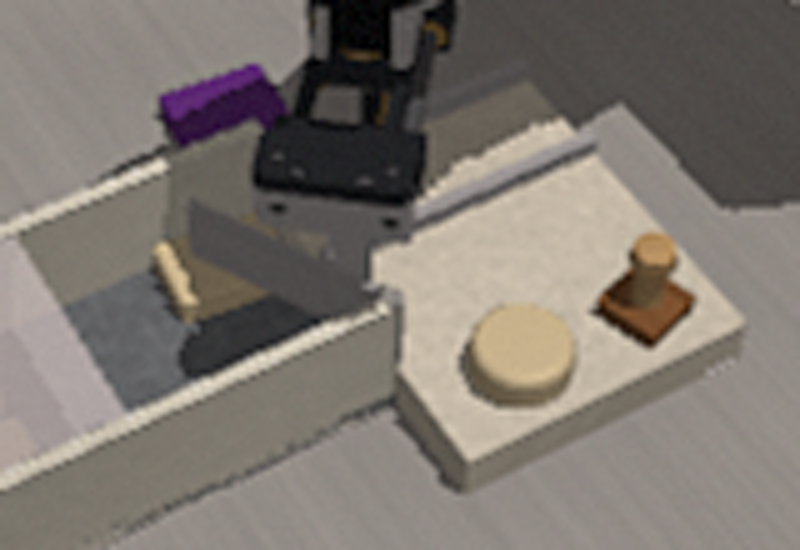

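The bar lies flat on the box floor at about (220,270), and the flap is passing over it. I'll keep backing out, then lift.

{"method": "jog_arm", "body": {
  "turn": [
    [0, 0, 0],
    [0, 0, 0],
    [0, 0, 0],
    [0, 0, 0],
    [0, 0, 0],
    [0, 0, 0],
    [0, 0, 0]
  ],
  "dp": [
    [0, 0.75, -0.65],
    [0, 0.75, -0.65],
    [0, 0, 0],
    [-4, 0, 0],
    [-6, 0, 0],
    [-6, 0, 0],
    [0, 0, 0]
  ],
  "gripper": [0.28, 0.28, 0.28, 0.28, 0.28, 0.28, 0.28]
}}

```text
clock: 9.8
eef_pos: [542.8, 24.6, 200.5]
eef_rot: [1.809, 1.564, 2.657]
wrist_force: [0.4, 0.4, -1.2]
finger_gap: 67.2
```

Run:
```python
from h import *
from cell import camera
plan((-67,-33),(-15,28),35)
p,d=camera("scene"); cv2.imwrite("pics/s12.png",cv2.resize(p[145:295,185:395,::-1],None,fx=3.8,fy=3.8,interpolation=cv2.INTER_CUBIC))
```

```text
clock 9.8 TCP [542.8  24.6 200.5] d [-44.2  -1.7] gap 67.2 F [ 0.4  0.4 -1.2] q [-0.02  0.29  1.54  0.    1.31 -0.87]
 now Q [-70.  -32.2] F [-18.4  28.7] tilt -1.0
 turn [ 0.18 -0.09 -0.35] dp cm [16.55 -0.4   0.17] closure 0.282 L 80.2
```

View pics/s12.png

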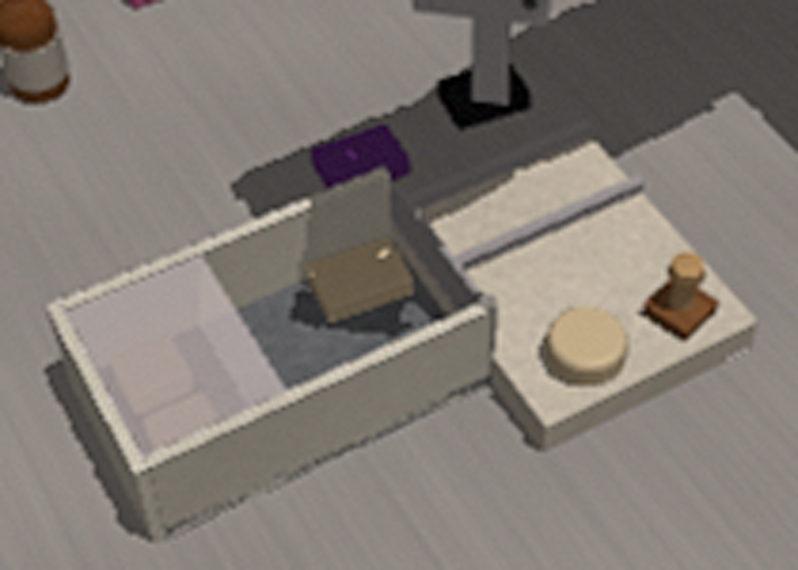

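{"method": "jog_arm", "body": {
  "turn": [
    [0, 0, 0],
    [0, 0, 0],
    [0, 0, 0],
    [0, 0, 0],
    [0, 0, 0],
    [0, 0, 0]
  ],
  "dp": [
    [-2, 3.5, -3],
    [-2, 3.5, -3],
    [-1, 3.5, -3],
    [0, 3, -2.5],
    [0, 0, 0],
    [0, 0, 0]
  ],
  "gripper": [0.28, 0.28, 0.28, 0.28, 0.28, 0.28]
}}

```text
clock: 10.6
eef_pos: [358.2, 27.8, 242.4]
eef_rot: [2.127, 1.547, 2.976]
wrist_force: [0.1, -0.3, -0.4]
finger_gap: 67.6
```

Run:
```python
from h import *
from cell import camera
for n in ("scene","top"):
    p,d=camera(n); P=pts(n,d); D=w2d(P.reshape(-1,3)).reshape(400,640,2); z=P[...,2]; hs=cv2.cvtColor(p,cv2.COLOR_RGB2HSV)
    m=(d>0)&(D[...,0]>4)&(D[...,0]<120)&(D[...,1]>-56)&(D[...,1]<55)&(z>23)&(z<34)&(hs[...,0]>12)&(hs[...,0]<32)&(hs[...,1]>60)
    m=cv2.morphologyEx(m.astype(np.uint8),cv2.MORPH_OPEN,np.ones((2,2)))>0
    A=np.c_[D[m],np.ones(m.sum())]; c=np.linalg.lstsq(A,z[m],rcond=None)[0] if m.sum()>5 else None
    print(n,m.sum(),"z",z[m].mean(),"slopes",c,cv2.minAreaRect(D[m].astype(np.float32)) if m.sum()>3 else "")
    f=(d>0)&(np.abs(D[...,0])<15)&(D[...,1]>-48)&(D[...,1]<45)&(z>50)&(z<74)
    if f.sum()>5: print(" flap x vs y",np.polyfit(D[f][:,1],D[f][:,0],1),f.sum())
    cv2.imwrite(f"pics/{n}f.png",p[:,:,::-1])
```

```text
scene 322 z 29.51933209972398 slopes [ 0.28728453  1.05231848 47.86366553] ((181.0673370361328, 239.59912109375), (685.15087890625, 63.80814743041992), 61.85928726196289)
 flap x vs y [-1.08317615e-04  1.28798749e+00] 155
top 208 z 40.43328571289727 slopes [ -3.35815921   0.27939166 162.56312741] ((-125.47706604003906, -38.46322250366211), (378.9831848144531, 36.71928787231445), 0.06032319366931915)
 flap x vs y [ 2.22825635e-04 -1.35589621e+00] 108
```

View pics/scenef.png

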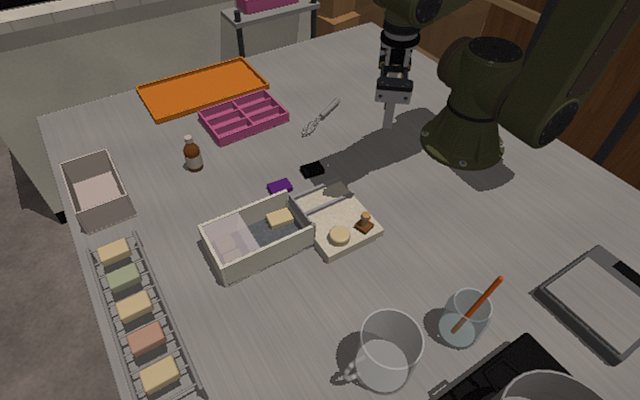

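View pics/topf.png

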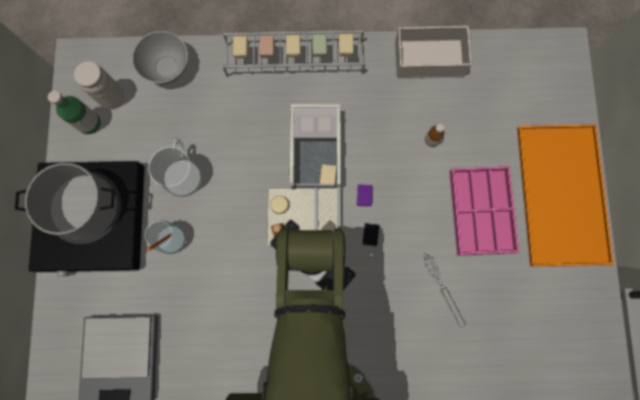

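The flap reads shut in both views. The bar-mask numbers came out wrong because of the morphology step, so I'll redo that check plainly.

Run:
```python
from h import *
from cell import camera,manip
for n,r in (("scene",(205,235,260,300)),("top",(160,190,312,342))):
    p,d=camera(n); P=pts(n,d); D=w2d(P); z=P[...,2]; hs=cv2.cvtColor(p,cv2.COLOR_RGB2HSV)
    m=np.zeros((400,640),bool); m[r[0]:r[1],r[2]:r[3]]=1
    m&=(d>0)&(D[...,0]>6)&(D[...,0]<110)&(D[...,1]>-56)&(D[...,1]<40)&(z>22)&(z<40)&(hs[...,1]>60)
    if m.sum()>10:
        A=np.c_[D[m],np.ones(m.sum())]; print(n,m.sum(),"z",np.median(z[m]),"slope",np.linalg.lstsq(A,z[m],rcond=None)[0].round(3),cv2.minAreaRect(D[m].astype(np.float32)))
print(manip.read_state()["clock"])
```

```text
scene 339 z 28.003092679985684 slope [-8.0000e-03 -3.9000e-02  2.6824e+01] ((38.19474792480469, -34.560997009277344), (42.945674896240234, 60.3089485168457), 85.80731964111328)
top 238 z 27.14979894067801 slope [1.1000e-02 7.0000e-03 2.7169e+01] ((41.39695739746094, -34.00368881225586), (39.0444450378418, 51.43245315551758), 89.77950286865234)
10.8
```

The bar's top is level at 27–28 mm, so it lies flat on the floor, with its centre at about (40, -34) in the dryer frame. The flap is shut, so I'm handing in.

```bash
python3 -c "
from cell import order; print(order.sign_off())"
```

```text
the job is handed in; nothing more can be done
None
```

The bar is in the drying box, lying flat on the floor with the flap shut behind it. I handed the job in at about 10.8 s.

- **How it was done:** One finger swung the flap open and held it while the other pushed the bar along the lane and over the step. I then backed the hand out so the flap closed gradually, and lifted clear.
- **Order of opening and pushing:** The fingers do not span the distance from the flap to the back of the bar, so the bar could not wait until the flap was wide open. The two started moving almost together. By my position estimates, the flap was already well open before the bar reached the doorway, and it stayed ahead of the bar throughout.
- **Bar:** Both cameras put its top at 27–28 mm and level, where 28 mm is expected. Its centre is about 40 mm inside the doorway, at dryer y about -34. The flap's lower edge, at 34 mm, clears it.
- **Flap:** It read as shut in both views.
- **Other things:** The puck, black and purple blocks, mould and bottle look unmoved in the last pictures, and the stamp too in the scene view (the arm hid it from above). I compared these by eye only.
- **Forces:** Wrist force stayed at or below about 6 N in every reading, each taken at the end of a move.
- **Checks that disagreed:** My first final measurement of the bar gave nonsense because of a mask error, and I redid it before handing in. While the finger still touched the bar, the height readings were too scattered to show it was flat. I backed off 10 mm, and they then settled near 28 mm.

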